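# Pack a finishing kit in two layers

## Robot

A 7-joint arm with a two-finger parallel gripper is mounted at the origin on a cart in front of the work surface, level with it; the furniture and walls round the work are solid. World frame = base frame: x ahead of the robot, y to its left, z up, the work surface at z = 0. Lengths are in m, angles in rad, forces in N, time in s.
With the tool pointing down it reaches from about 0.4 to 0.85 m from the base axis. Payload 10.4 kg.
Tool frame: the origin (TCP) lies at the very end of the fingers, on their centre line; the grasp point (between the pads) lies ctrl.grip_point_offset behind it (ctrl.grip_point_offset is the distance from the TCP to the grasp point, in m); z points along the fingers, x is the direction in which the jaws open and shut, and the axes are right-handed (so a half turn about z gives the same grasp; the last joint's range is limited). The gripper opens to 87 mm and grips with 3 to 60 N. Pads are 19 mm wide; open, the fingers measure 117 mm over their backs; the gripper's body (75 mm by 190 mm) begins 51 mm behind the grasp point.
Start: joints at [1.191, 0.332, -0.065, 1.46, 0.022, 1.35, -0.088], TCP at [0.218, -0.586, 0.223] pointing down, gripper open.
Joint ranges: [-2.6, 2.6], [-0.5, 2.12], [-1.47, 1.34], [0.16, 2.42], [-1.27, 4.41], [0.06, 2.06], [-2.6, 2.6]. Speed limits (rad/s): [2.22, 2.22, 2.79, 2.79, 3.14, 3.14, 3.14].

## Interface

Orientations are given as [roll, pitch, yaw] about the fixed x, y, z axes, in that order (R = Rz(yaw) Ry(pitch) Rx(roll)).
In Python, from rig import ctrl gives the robot as it stands.
- The arm moves only by the shell command python3 -m pendant 'ROWS' [OPENING] [FORCE]. ROWS is JSON, a list of rows, each a list of 6 numbers: the shift along the tool's x, y, z in mm, then the turn, a rotation vector about the tool's x, y, z in rad. A call has 1 to 10 rows; each row shifts and turns the pose as measured when the row begins, along the tool's axes as they then stand; what a row does not reach is not made up. A row lasts 1/8 s, in which the tool goes at most 62.5 mm and 10.7 degrees, less where a joint would pass 70% of its speed; a pose out of reach is approached as far as the arm can. A call is refused whole if a number of a shift passes 62.5 or a number of a turn 0.188, either way. A call with a gripper value outside its range is refused whole. OPENING is the closure in counts, from 0 (fully open) to 255 (shut), set as the call begins (- or left out, the last holds). The fingers move at their own pace and stop on an object; FORCE is the grip in N (left out, the last holds). Time passes only in rows, so rows that do not move let the fingers close. It gives the time, the measured TCP pose, the force and the opening at its end, in the units of the state.
- ctrl.get_state(): the state, without advancing time (a new reading comes with each control period).
- ctrl.capture(name): name is "side" or "top" or "wrist"; returns a dict with "frame" (384x512x3 uint8, red, green, blue), "K" (3x3 intrinsics, pixels), "k1" (the pictures are not rectified: a ray, as slopes to the right and down, at radius r is drawn at 1 + k1 r^2 times it, then the intrinsics apply), "R" (3x3) and "t" (3): a world point X has camera coordinates R X + t. Camera axes: x right, y down, z forward; pixel columns grow to the right and rows downward; lengths in m; the calibration is good to about 2 mm. A picture is of the moment at which its call begins. There is no depth.
- ctrl.job_done(): hands the job in, once; it reports no verdict.
Trained networks look in the newest picture that a camera, given by its name, has taken for a name from the list of things; names that differ only in an ending like _2 or _b are one class to them, and where a whole thing is asked for, a point or a joint stands for the part that bears it (a point fixed in the world has none). Each returns a list of dicts, best first, with "p" (0 to 1); they miss things now and then, are a little off and sometimes report something else, mostly with a low value. They report only what shows in the picture. A call takes as long as a camera call. They do not tell look-alikes from the thing itself.
- ctrl.search_frame(camera, label): "bbox" ([left, top, right, bottom] in pixels, round what is visible of it).
- ctrl.pinpoint(camera, label): "uv" ([column, row] in pixels: a listed point, or the origin of a listed thing).
The state is a dict: "t": time; "qpos": joint angles; "joint_velocities": joint speeds; "tau": joint torques, N m; "tcp_pos": TCP position; "ee_rot": TCP orientation; "wrist_force": force on the tool from outside, world axes, zero at the start; "torque": the same for the moment, N m; "width": finger opening in m.
Only numpy, scipy, OpenCV 4.12 (cv2) and the standard library are available. Lean on these libraries where they do the work, as an engineer would, in place of code of your own. Each camera call takes 0.05 s, during which the arm holds its last target.

## Task

The bottom layer of the wooden kit box (a beech sanding block and a bar of wax) is already packed. Lay the plywood divider with the red grip flat on the two ledges inside the box, grip upward, and then stand the wide, flat tin upright on the divider beside the grip. Leave the taller, narrower tin where it is.

Things in the scene. Friction and masses are not known exactly. Their poses are not given: they have to be found in the camera images.
- box_ledge (a point): Centre of the fixed open kit box (light wood, brass corners) at its ledges' height, 46 mm above the table and 40 mm below the rim. Outside 166 (x) x 220 (y) x 86 mm high, walls 8 mm. A dark ledge 30 mm wide runs along the inside of each short wall (+y and -y ends). x along the short side, y along the long side, z up. The block and wax inside lie below the ledges' tops.
- divider_grip (a point): Middle of the divider's red grip bar, 27 mm above the plate's underside. Plywood plate 120 (x) x 180 (y) x 6 mm, 0.16 kg, starts flat on the table; bar 60 mm long (x), 14 thick (y), top 42 mm above the underside; z up. In the box, y runs along the box's y (either way round), play 15 mm each side in x, 12 in y; this point is then 27 mm above the ledges.
- wax_tin_mid (a point): The wide, flat round grey metal tin to be packed, 56 mm in diameter, 28 mm high, about 0.08 kg, closed and standing upright on the table. This point is its centre, 14 mm above its underside; z up. It fits on either half of the divider, beside the grip bar.
- small_tin_mid (a point): The other round grey metal tin, taller and narrower: 48 mm in diameter, 38 mm high. It is not to be packed and stays where it stands. This point is its centre, 19 mm above its underside; z up. The two tins may stand in either order.
Not all that is in view belongs to the job. Several things look just like the part that bears divider_grip: the one meant starts farthest to the robot's right. What is shaped like the part that bears wax_tin_mid but pink is not meant.

How it is judged:
On the way, in this order (a step that is already met when the one before it is completed fails the run):
1. the divider lies flat on both ledges in the box while the wide tin is still outside (z of divider_grip in the frame of box_ledge between 0.021 and 0.033 m and angle between divider_grip's own z axis and vertical below 0.09 rad and horizontal distance between divider_grip and box_ledge below 0.025 m and angle between the x axis of divider_grip and the x axis of box_ledge, either way round below 0.2 rad and horizontal distance between wax_tin_mid and box_ledge above 0.13 m), for 0.2 s.
2. the wide tin stands upright on the divider in the box (z of wax_tin_mid in the frame of box_ledge between 0.014 and 0.026 m and angle between wax_tin_mid's own z axis and vertical below 0.12 rad and x of wax_tin_mid in the frame of box_ledge between -0.06 and 0.06 m and y of wax_tin_mid in the frame of box_ledge between -0.085 and 0.085 m and z of divider_grip in the frame of box_ledge between 0.021 and 0.033 m and angle between divider_grip's own z axis and vertical below 0.09 rad and horizontal distance between divider_grip and box_ledge below 0.025 m and angle between the x axis of divider_grip and the x axis of box_ledge, either way round below 0.2 rad), for 0.2 s.
At the end, for the whole second after the job is handed in: Divider flat (5 deg) on both ledges, grip up, centred within 25 mm, turned under 11 deg, its grip point 21 to 33 mm above the ledges; wide tin upright (7 deg) on it, centre 14 to 26 mm above the ledges and within 60 (x), 85 (y) mm of the box centre; small tin moved under 40 mm (all of step 2 and distance of small_tin_mid from where it was at the start of the episode below 0.04 m); the robot touches nothing.
It fails at once if the taller, narrower tin is moved more than 40 mm (distance of small_tin_mid from where it was at the start of the episode above 0.04 m).
It also fails if it takes over 58 s, if anything falls off the work surface, if the arm or the gripper's body presses on something with over 40 N, if the wrist force passes 120 N, or if a joint passes its speed limit or range.

## Working session

There is one attempt and no reset: what is moved stays moved. The work goes in short steps, Python scripts to look and compute and a shell command to move; the robot and the scene stay as the last step left them, time stands still between calls to the robot, and variables do not carry over. Pictures are saved under pics/ and viewed, and the job is handed in when it is done.

```bash
mkdir -p pics; ls; cat > h.py <<'E'
import numpy as np, cv2
from scipy.spatial.transform import Rotation as Ro
from rig import ctrl
def cap(n,f=None):
    c=ctrl.capture(n)
    if f: cv2.imwrite('pics/'+f+'.png',cv2.cvtColor(np.asarray(c['frame']),cv2.COLOR_RGB2BGR))
    return c
def ray(c,uv):
    K=np.array(c['K']);k1=c['k1']
    d=np.array([k1,0,0,0,0.])
    p=cv2.undistortPoints(np.array([[uv]],float),K,d)[0,0]
    R=np.array(c['R']);t=np.array(c['t']).ravel()
    return -R.T@t, R.T@np.array([p[0],p[1],1.])
def atz(c,uv,z):
    o,d=ray(c,uv); return o+d*(z-o[2])/d[2]
def proj(c,X):
    K=np.array(c['K']);R=np.array(c['R']);t=np.array(c['t']).ravel()
    X=np.atleast_2d(np.array(X,float))
    return cv2.projectPoints(X,cv2.Rodrigues(R)[0],t,K,np.array([c['k1'],0,0,0,0.]))[0][:,0]
def tri(a,b):
    (o1,d1),(o2,d2)=a,b
    A=np.stack([d1,-d2],1);s=np.linalg.lstsq(A,o2-o1,rcond=None)[0]
    p,q=o1+d1*s[0],o2+d2*s[1]; return (p+q)/2,np.linalg.norm(p-q)
E
python3 - <<'E'
from h import *
np.set_printoptions(precision=4,suppress=True)
C={}
for n in ['side','top','wrist']:
    C[n]=cap(n,n+'0')
    print(n,-C[n]['R'].T@C[n]['t'],C[n]['k1'])
    for l in ['box_ledge','divider_grip','wax_tin_mid','small_tin_mid']:
        z={'box_ledge':.046,'divider_grip':.027,'wax_tin_mid':.014,'small_tin_mid':.019}[l]
        for r in ctrl.pinpoint(n,l)[:5]:
            print(l,round(r['p'],2),np.round(r['uv'],1),atz(C[n],r['uv'],z))
print(ctrl.get_state(),ctrl.grip_point_offset)
E
```

```text
pics
side [ 0.4258 -0.7473  0.8433] -0.16735539133771157
box_ledge 0.64 [266.1 171.4] [0.5252 0.327  0.046 ]
divider_grip 0.82 [190.7 154.6] [0.2887 0.4737 0.027 ]
divider_grip 0.72 [252.2 265. ] [ 0.4557 -0.0268  0.027 ]
wax_tin_mid 0.78 [355.4 239. ] [0.735  0.0445 0.014 ]
wax_tin_mid 0.62 [321.4 235.5] [0.6475 0.068  0.014 ]
top [0.386  0.2162 1.221 ] -0.0921375774430837
box_ledge 0.58 [216.5 194.5] [0.5241 0.3271 0.046 ]
divider_grip 0.75 [360.4 219.3] [ 0.4571 -0.0369  0.027 ]
divider_grip 0.58 [158.1 281.7] [0.3072 0.4781 0.027 ]
wax_tin_mid 0.92 [312.7 149.7] [0.6418 0.0783 0.014 ]
wax_tin_mid 0.56 [323.8 106.1] [0.7591 0.0452 0.014 ]
small_tin_mid 0.8 [356.9 150.9] [ 0.636  -0.0366  0.019 ]
wrist [ 0.2906 -0.5594  0.3828] -0.009926967263158224
{'t': 0.75, 'qpos': array([ 1.1914,  0.3322, -0.0647,  1.4601,  0.0216,  1.3499, -0.0885]), 'joint_velocities': array([-0.0006,  0.0014,  0.0009, -0.0009, -0.0013,  0.001 , -0.0003]), 'tau': array([ -0.0003, -62.2953,   0.0238, -39.01  ,  -0.0613,   0.0317,
         0.    ]), 'tcp_pos': array([ 0.2183, -0.5856,  0.2226]), 'ee_rot': array([ 3.1416, -0.0001, -1.214 ]), 'wrist_force': array([ 0.0042,  1.5355, -0.0807]), 'torque': array([-0.0034, -0.0362, -0.0083]), 'width': 0.08724757730707815} 0.0187
```

View pics/top0.png

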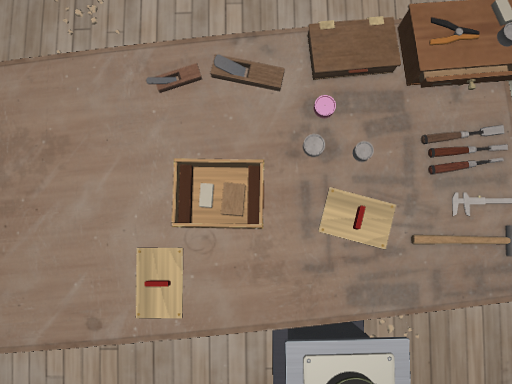

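View pics/side0.png

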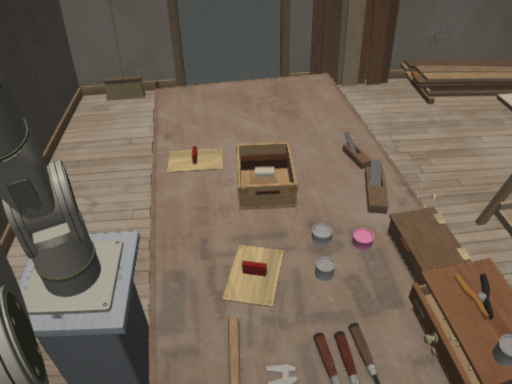

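```bash
cat >> h.py <<'E'
def warp(c,z,x0,x1,y0,y1,s=1000.):
    # metric map: col -> x, row -> y
    W,H=int((x1-x0)*s),int((y1-y0)*s)
    u,v=np.meshgrid(x0+np.arange(W)/s,y0+np.arange(H)/s)
    P=proj(c,np.stack([u.ravel(),v.ravel(),np.full(u.size,z)],1)).reshape(H,W,2).astype(np.float32)
    return cv2.remap(cv2.cvtColor(np.asarray(c['frame']),cv2.COLOR_RGB2BGR),P[...,0],P[...,1],cv2.INTER_LINEAR)
E
python3 - <<'E'
from h import *
for n in ['top','side']:
    c=cap(n)
    a=warp(c,.006,.3,.8,-.2,.2)
    hsv=cv2.cvtColor(a,cv2.COLOR_BGR2HSV)
    m=((hsv[...,0]>12)&(hsv[...,0]<32)&(hsv[...,1]>50)&(hsv[...,2]>140)).astype(np.uint8)
    m=cv2.morphologyEx(m,cv2.MORPH_OPEN,np.ones((5,5)))
    k=max(cv2.findContours(m,0,2)[0],key=cv2.contourArea)
    r=cv2.minAreaRect(k);print(n,'plate',r[0][0]/1000+.3,r[0][1]/1000-.2,r[1],r[2])
    cv2.drawContours(a,[cv2.boxPoints(r).astype(int)],0,(255,0,0),1)
    a2=warp(c,.042,.3,.8,-.2,.2);hsv=cv2.cvtColor(a2,cv2.COLOR_BGR2HSV)
    m=(((hsv[...,0]<8)|(hsv[...,0]>172))&(hsv[...,1]>150)).astype(np.uint8)
    m[:, 300:]=0
    k=max(cv2.findContours(m,0,2)[0],key=cv2.contourArea)
    r=cv2.minAreaRect(k);print(n,'bar',r[0][0]/1000+.3,r[0][1]/1000-.2,r[1],r[2])
    cv2.imwrite(f'pics/w_{n}.png',a)
    b=warp(c,.086,.38,.68,.17,.48,2000.);
    cv2.imwrite(f'pics/b_{n}.png',cv2.resize(b,None,fx=.9,fy=.9))
    for z,nm in((.028,'w'),(.038,'s')):
        b=warp(c,z,.55,.8,-.1,.15,2200.); 
        cv2.imwrite(f'pics/t{nm}_{n}.png',b)
E
```

```text
top plate 0.45854486083984375 0.03293931579589843 (181.7212371826172, 344.11492919921875) 6.2370805740356445
top bar 0.462153564453125 -0.02991555786132813 (17.657978057861328, 59.913211822509766) 73.81079864501953
side plate 0.4607908935546875 -0.03289160156250001 (186.9725799560547, 127.69715118408203) 73.90918731689453
side bar 0.45784814453125 -0.04934671020507814 (36.29251480102539, 59.84517288208008) 74.47589111328125
```

```bash
python3 - <<'E'
import cv2,numpy as np
a=[cv2.imread(f'pics/{p}.png') for p in ('w_top','w_side')]
cv2.imwrite('pics/c1.png',cv2.resize(np.vstack(a),None,fx=.75,fy=.75))
a=[cv2.imread(f'pics/{p}.png') for p in ('b_top','b_side')]
cv2.imwrite('pics/c2.png',cv2.resize(np.hstack(a),None,fx=.7,fy=.7))
a=[cv2.imread(f'pics/{p}.png') for p in ('tw_top','ts_side')]
b=[cv2.imread(f'pics/{p}.png') for p in ('tw_side','ts_top')]
cv2.imwrite('pics/c3.png',cv2.resize(np.vstack([np.hstack(a),np.hstack(b)]),None,fx=.54,fy=.54))
E
```

```text
(no output)
```

View pics/c1.png

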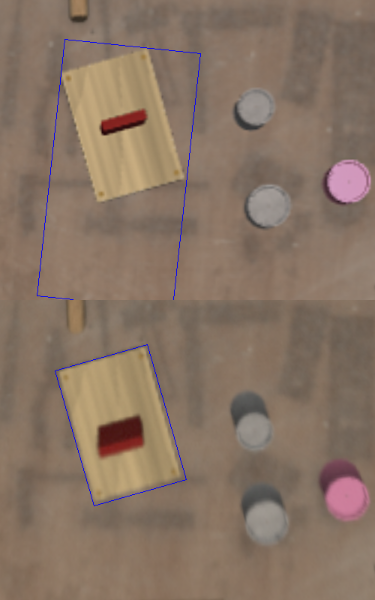

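View pics/c2.png

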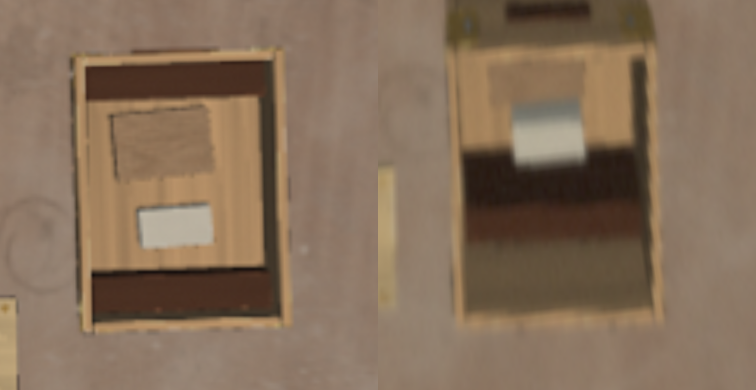

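View pics/c3.png

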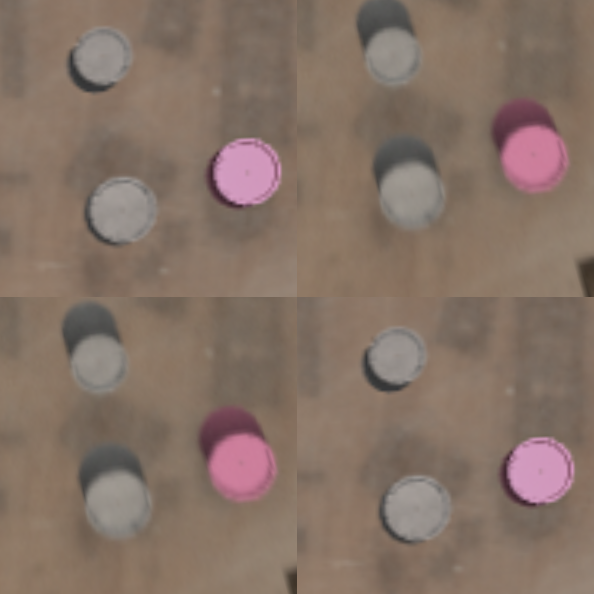

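```bash
cat >> h.py <<'E'
def go(x,y,z,yaw=None):
    s=ctrl.get_state();R=Ro.from_euler('xyz',s['ee_rot']).as_matrix()
    d=R.T@(np.array([x,y,z])-s['tcp_pos'])*1000
    print('t',round(s['t'],2),'tcp',np.round(s['tcp_pos'],4),'rot',np.round(s['ee_rot'],3),'w',round(s['width'],4))
    print('shift mm tool',np.round(d,1),'n',np.ceil(np.abs(d).max()/60))
    if yaw is not None:
        T=Ro.from_euler('xyz',[np.pi,0,yaw]).as_matrix();print('turn',np.round(Ro.from_matrix(R.T@T).as_rotvec(),3))
def boxpts(cx,cy,yaw,hx,hy,z):
    c,s=np.cos(yaw),np.sin(yaw)
    return np.array([[cx+c*a-s*b,cy+s*a+c*b,z] for a,b in((-hx,-hy),(hx,-hy),(hx,hy),(-hx,hy))])
def overlay(c,polys,f,crop,sc):
    a=cv2.cvtColor(np.asarray(c['frame']),cv2.COLOR_RGB2BGR)
    l,t,r,b=crop;a=cv2.resize(a[t:b,l:r],None,fx=sc,fy=sc,interpolation=cv2.INTER_CUBIC)
    for p,col in polys:
        q=(proj(c,p)-[l,t]+.5)*sc-.5
        cv2.polylines(a,[np.round(q*8).astype(int)],True,col,1,cv2.LINE_AA,3)
    cv2.imwrite('pics/'+f+'.png',a)
E
python3 - <<'E'
from h import *
B=(.524,.320,-.042);D=(.462,-.032,-.283)
P=[(boxpts(*B,.083,.110,.086),(0,255,0)),(boxpts(*B,.075,.102,.086),(255,255,0)),(boxpts(*B,.075,.072,.046),(0,0,255)),(boxpts(*D,.06,.09,.006),(0,255,0)),(boxpts(*D,.03,.007,.042),(255,0,0))]
overlay(cap('top'),P,'ot',(165,145,405,260),3)
overlay(cap('side'),P,'os',(215,125,335,315),3)
go(.462,-.032,.15,1.288)
E
```

```text
t 0.95 tcp [ 0.2183 -0.5856  0.2226] rot [-3.142 -0.    -1.214] w 0.0877
shift mm tool [-433.7 -421.7   72.6] n 8.0
turn [ 0.    -0.    -2.502]
```

View pics/ot.png

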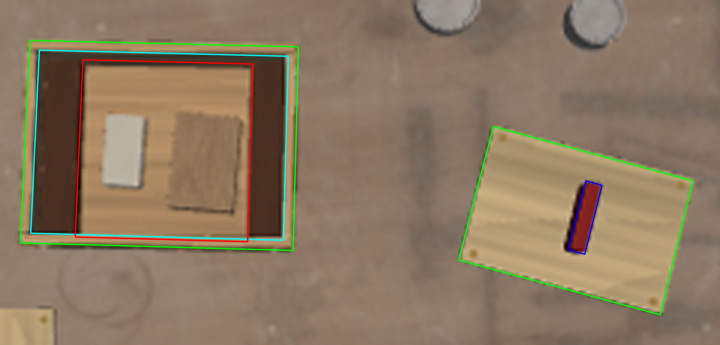

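View pics/os.png

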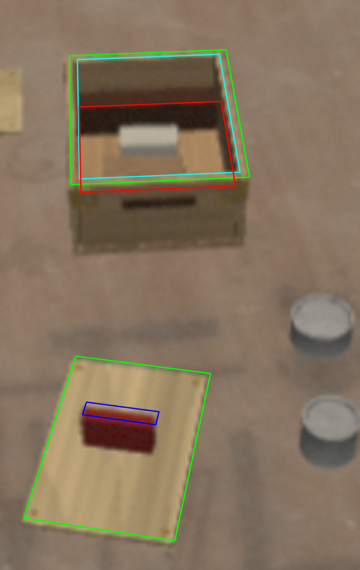

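```bash
python3 -m pendant '[[-43.4,-42.2,2,0,0,0],[-43.4,-42.2,2,0,0,0],[-43.4,-42.2,2,0,0,0],[-43.4,-42.2,2,0,0,0],[-43.4,-42.2,2,0,0,0],[-43.4,-42.2,2,0,0,0],[-43.4,-42.2,2,0,0,0],[-43.4,-42.2,2,0,0,0],[-43.4,-42.2,2,0,0,0],[-43.4,-42.2,2,0,0,0]]' 0 40
python3 -m pendant '[[0,0,0,0,0,-0.18],[0,0,0,0,0,-0.18],[0,0,0,0,0,-0.18],[0,0,0,0,0,-0.18],[0,0,0,0,0,-0.18],[0,0,0,0,0,-0.18],[0,0,0,0,0,-0.18]]'
python3 -m pendant '[[0,0,0,0,0,-0.18],[0,0,0,0,0,-0.18],[0,0,0,0,0,-0.18],[0,0,0,0,0,-0.18],[0,0,0,0,0,-0.18],[0,0,0,0,0,-0.18],[0,0,0,0,0,-0.16]]'
python3 -c "
from h import *
go(.461,-.033,.15,1.288)"
```

```text
t: 2.2
tcp_pos: [0.4686, -0.0195, 0.2022]
ee_rot: [-3.139, -0.008, -1.223]
wrist_force: [1.0, -0.8, -0.9]
width: 0.0869
t: 3.08
tcp_pos: [0.47, -0.013, 0.2031]
ee_rot: [3.136, -0.007, 0.084]
wrist_force: [-0.4, -0.9, 0.4]
width: 0.0872
t: 3.95
tcp_pos: [0.4701, -0.0131, 0.2041]
ee_rot: [3.131, 0.005, 1.366]
wrist_force: [0.6, -0.0, 0.6]
width: 0.0871
t 3.95 tcp [ 0.4701 -0.0131  0.2041] rot [3.131 0.005 1.366] w 0.0871
shift mm tool [-21.   -5.4  54.1] n 1.0
turn [0.01  0.004 0.078]
```

```bash
python3 -m pendant '[[-10.5,-2.7,0,0.01,0.004,0.078],[-9,-2.5,0,0,0,0],[0,0,0,0,0,0]]'
python3 - <<'E'
from h import *
D=(.462,-.032,-.283)
c=cap('wrist')
overlay(c,[(boxpts(*D,.06,.09,.006),(0,255,0)),(boxpts(*D,.03,.007,.042),(255,0,0))],'w1',(0,0,512,384),1.5)
go(.461,-.033,.15,1.288)
E
```

```text
t: 4.32
tcp_pos: [0.4602, -0.0312, 0.2044]
ee_rot: [3.14, 0.0, 1.291]
wrist_force: [-0.4, 0.4, -0.4]
width: 0.087
t 4.38 tcp [ 0.4604 -0.0309  0.2044] rot [3.14  0.    1.292] w 0.0869
shift mm tool [-1.9  1.1 54.4] n 1.0
turn [0.001 0.    0.004]
```

View pics/w1.png

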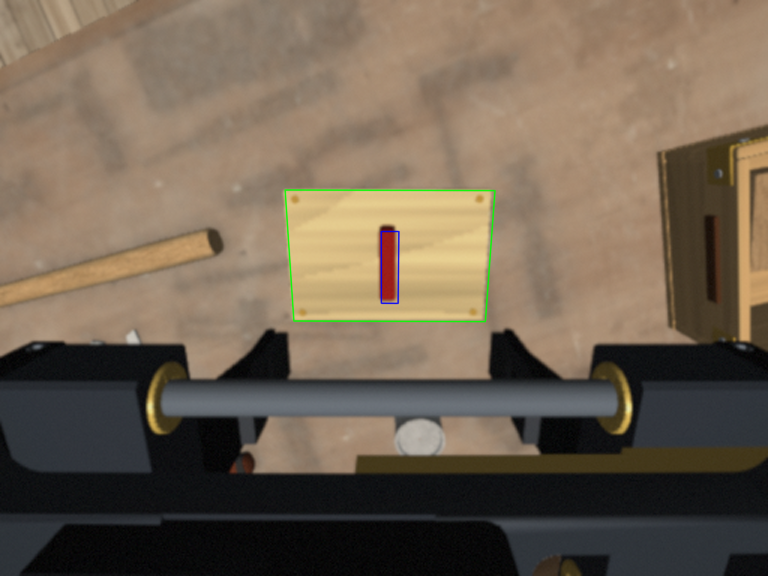

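```bash
python3 -m pendant '[[-2.5,1,45,0,0,0.003],[0,0,45,0,0,0],[0,0,45,0,0,0],[0,0,25,0,0,0],[0,0,10,0,0,0],[0,0,0,0,0,0]]'
python3 -c "
from h import *
go(.461,-.034,.012,1.288)"
```

```text
t: 5.12
tcp_pos: [0.4636, -0.0318, 0.0317]
ee_rot: [3.135, -0.001, 1.294]
wrist_force: [-0.4, -0.3, -0.1]
width: 0.0868
t 5.12 tcp [ 0.4636 -0.0318  0.0317] rot [ 3.135e+00 -1.000e-03  1.294e+00] w 0.0868
shift mm tool [-2.8 -2.1 19.7] n 1.0
turn [ 0.007 -0.001  0.006]
```

```bash
python3 -m pendant '[[-2.8,-2.1,10,0.007,0,0.006],[0,0,9,0,0,0],[0,0,0,0,0,0]]'
python3 -m pendant '[[0,0,0,0,0,0],[0,0,0,0,0,0],[0,0,0,0,0,0],[0,0,0,0,0,0]]' 255 50
python3 - <<'E'
from h import *
cap('wrist','w2')
go(.461,-.034,.012,1.288)
E
```

```text
t: 5.5
tcp_pos: [0.4624, -0.0345, 0.0135]
ee_rot: [3.138, -0.001, 1.288]
wrist_force: [-0.6, -0.1, -0.1]
width: 0.0869
t: 6.0
tcp_pos: [0.463, -0.0345, 0.0142]
ee_rot: [3.137, -0.001, 1.288]
wrist_force: [-0.3, -0.1, 0.1]
width: 0.0549
t 6.05 tcp [ 0.463  -0.0345  0.0142] rot [ 3.137e+00 -1.000e-03  1.288e+00] w 0.0508
shift mm tool [-0.1 -2.1  2.2] n 1.0
turn [ 0.005 -0.001 -0.   ]
```

View pics/w2.png

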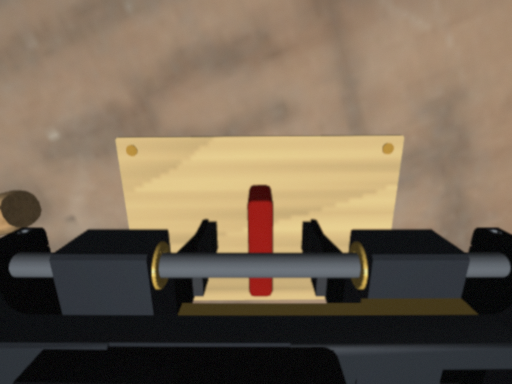

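```bash
python3 -m pendant '[[0,-2,2,0.005,0,0],[0,0,0,0,0,0],[0,0,0,0,0,0],[0,0,0,0,0,0],[0,0,0,0,0,0],[0,0,0,0,0,0],[0,0,0,0,0,0]]' 255 55
python3 -m pendant '[[0,0,-20,0,0,0],[0,0,-45,0,0,0],[0,0,-45,0,0,0],[0,0,-40,0,0,0],[0,0,0,0,0,0]]'
python3 - <<'E'
from h import *
cap('wrist','w3')
go(.524,.320,.17,1.529)
E
```

```text
t: 6.92
tcp_pos: [0.4609, -0.0338, 0.012]
ee_rot: [-3.141, -0.001, 1.288]
wrist_force: [-0.2, 0.2, -0.8]
width: 0.0137
t: 7.55
tcp_pos: [0.4595, -0.0339, 0.1652]
ee_rot: [-3.137, -0.001, 1.288]
wrist_force: [-0.1, 0.6, -3.1]
width: 0.0136
t 7.6 tcp [ 0.4585 -0.0339  0.1635] rot [-3.134e+00 -1.000e-03  1.288e+00] w 0.0136
shift mm tool [358.2 -35.7  -6. ] n 6.0
turn [-0.007 -0.002 -0.241]
```

View pics/w3.png

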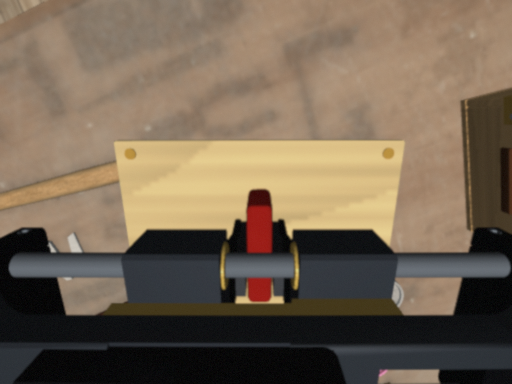

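```bash
python3 -m pendant '[[55,-5.5,0,0,0,0],[55,-5.5,-2,0,0,0],[55,-5.5,-2,0,0,0],[55,-5.5,-2,0,0,0],[55,-5.5,-2,0,0,0],[30,-3,0,0,0,-0.12],[15,-2,0,0,0,-0.12],[0,0,0,0,0,0]]'
python3 - <<'E'
from h import *
go(.524,.320,.17,1.529)
E
```

```text
t: 8.6
tcp_pos: [0.5105, 0.289, 0.1569]
ee_rot: [-3.116, 0.001, 1.53]
wrist_force: [-0.0, -0.8, -1.6]
width: 0.0136
t 8.6 tcp [0.5105 0.289  0.1569] rot [-3.116e+00  1.000e-03  1.530e+00] w 0.0136
shift mm tool [ 31.5  11.9 -13.5] n 1.0
turn [-0.026  0.001  0.001]
```

```bash
python3 -m pendant '[[25,9,-7,-0.02,0,0],[6,3,-5,-0.006,0,0],[0,0,0,0,0,0],[0,0,0,0,0,0]]'
python3 - <<'E'
from h import *
B=(.524,.320,-.042)
P=[(boxpts(*B,.083,.110,.086),(0,255,0)),(boxpts(*B,.075,.102,.086),(255,255,0))]
overlay(cap('wrist'),P,'w4',(0,0,512,384),1.5)
s=ctrl.get_state();x,y,z=s['tcp_pos'];ps=s['ee_rot'][2]-np.pi/2
P+=[(boxpts(x,y,ps,.06,.09,z-.012),(0,0,255))]
overlay(cap('top'),P,'ot4',(150,130,300,250),5)
overlay(cap('side'),P,'os4',(210,100,320,220),5)
go(.524,.320,.17,1.529)
E
```

```text
t: 9.1
tcp_pos: [0.524, 0.3145, 0.1647]
ee_rot: [-3.138, 0.007, 1.518]
wrist_force: [-0.2, -0.1, -2.5]
width: 0.0136
t 9.25 tcp [0.5241 0.3149 0.1651] rot [-3.138  0.007  1.519] w 0.0136
shift mm tool [ 5.  -0.4 -5. ] n 1.0
turn [-0.003  0.007 -0.01 ]
```

View pics/w4.png

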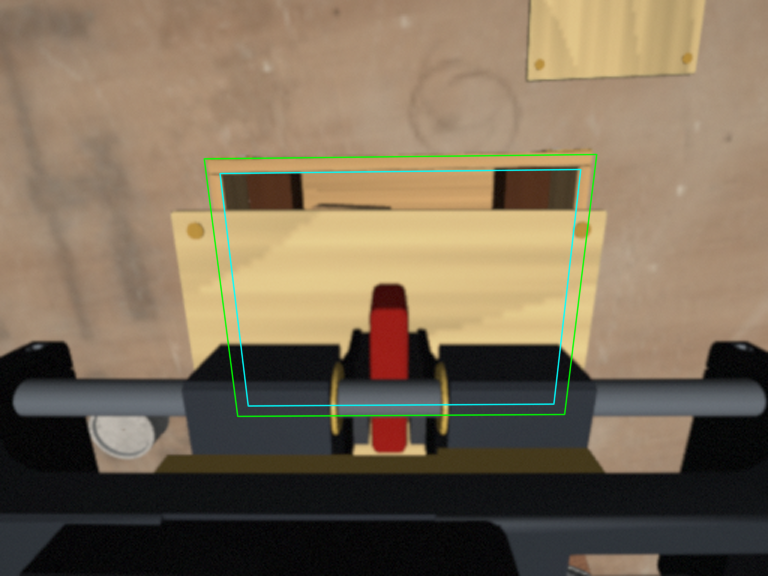

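View pics/ot4.png

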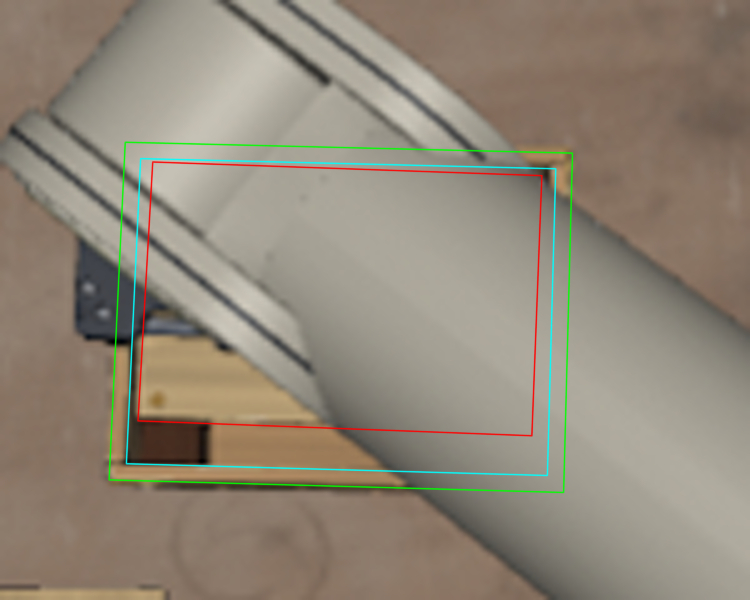

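View pics/os4.png

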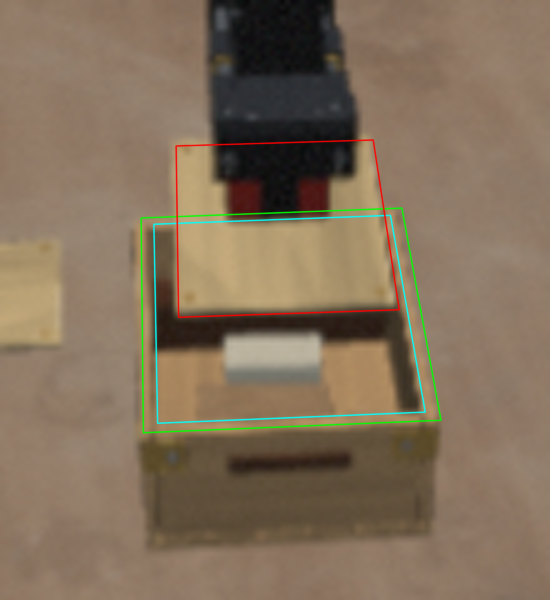

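```bash
python3 -m pendant '[[4,0,20,-0.003,0.007,-0.01],[0,0,20,0,0,0],[0,0,10,0,0,0],[0,0,0,0,0,0],[0,0,0,0,0,0]]'
python3 - <<'E'
from h import *
go(.5235,.319,.059,1.529)
E
```

```text
t: 9.88
tcp_pos: [0.5249, 0.3177, 0.1136]
ee_rot: [3.141, -0.0, 1.527]
wrist_force: [0.7, 0.3, -2.0]
width: 0.0137
t 9.88 tcp [0.5249 0.3177 0.1136] rot [ 3.141 -0.     1.527] w 0.0137
shift mm tool [ 1.3 -1.4 54.6] n 1.0
turn [ 0.    -0.    -0.002]
```

```bash
python3 -m pendant '[[1,-1,15,0,0,0],[0,0,15,0,0,0],[0,0,12,0,0,0],[0,0,6,0,0,0],[0,0,0,0,0,0]]'
python3 - <<'E'
from h import *
go(.5235,.319,.059,1.529)
cap('wrist','w5');B=(.5235,.319,-.042)
P=[(boxpts(*B,.06,.09,.052),(0,0,255))]
overlay(cap('side'),P,'os5',(210,100,320,220),5)
E
```

```text
t: 10.5
tcp_pos: [0.5238, 0.3188, 0.0622]
ee_rot: [3.141, -0.0, 1.527]
wrist_force: [0.1, 0.2, -1.9]
width: 0.0136
t 10.5 tcp [0.5238 0.3188 0.0622] rot [ 3.141 -0.     1.527] w 0.0136
shift mm tool [ 0.1 -0.3  3.2] n 1.0
turn [ 0.    -0.    -0.002]
```

View pics/w5.png

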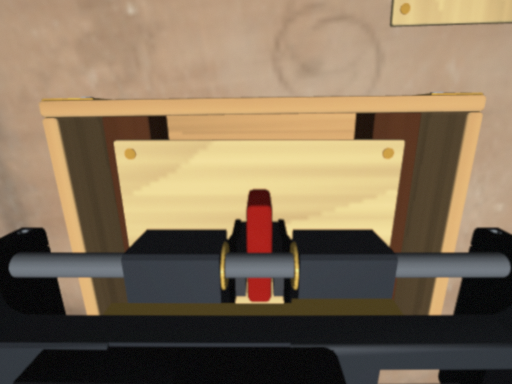

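View pics/os5.png

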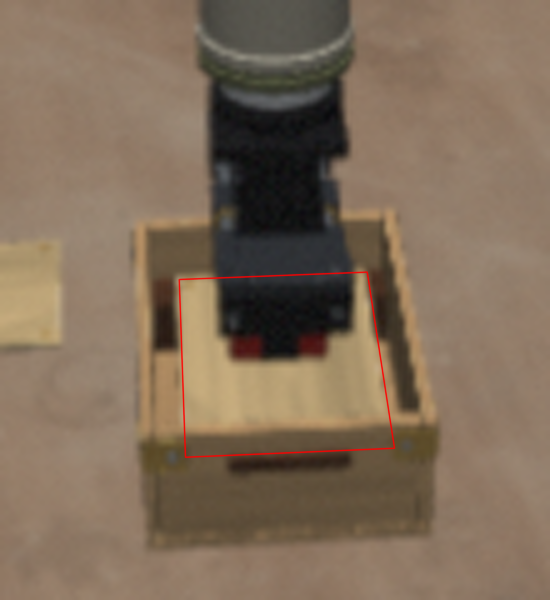

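```bash
python3 -m pendant '[[0,0,3,0,0,0],[0,0,2,0,0,0],[0,0,1,0,0,0]]'
python3 -m pendant '[[0,0,0,0,0,0],[0,0,0,0,0,0],[0,0,0,0,0,0],[0,0,0,0,0,0]]' 140
python3 -m pendant '[[0,0,-15,0,0,0],[0,0,-35,0,0,0],[0,0,-45,0,0,0],[0,0,-45,0,0,0],[0,0,0,0,0,0]]' 0
python3 - <<'E'
from h import *
c=cap('wrist','w6')
for l in('divider_grip',):
  for r in ctrl.pinpoint('wrist',l)[:3]: print(r['p'],r['uv'],atz(c,r['uv'],.073))
go(.651,.076,.2,-.042)
E
```

```text
t: 10.98
tcp_pos: [0.5248, 0.3194, 0.0581]
ee_rot: [3.139, -0.001, 1.526]
wrist_force: [-3.3, -2.6, 9.6]
width: 0.0138
t: 11.48
tcp_pos: [0.5253, 0.3199, 0.0588]
ee_rot: [3.138, -0.002, 1.526]
wrist_force: [0.5, -0.6, 0.4]
width: 0.0379
t: 12.1
tcp_pos: [0.5244, 0.3204, 0.2073]
ee_rot: [3.136, -0.004, 1.528]
wrist_force: [0.8, -1.2, 0.1]
width: 0.0807
0.96 [258.4, 184.9] [0.52732157 0.31932421 0.073     ]
t 12.2 tcp [0.5234 0.319  0.2035] rot [ 3.140e+00 -1.000e-03  1.527e+00] w 0.0845
shift mm tool [-237.3  138.     3.4] n 4.0
turn [ 0.    -0.002  1.569]
```

View pics/w6.png

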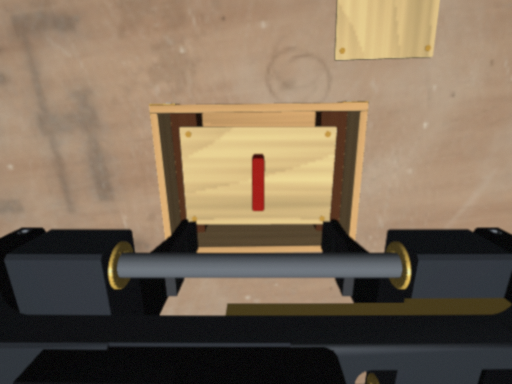

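```bash
python3 -m pendant '[[-47.5,27.6,0,0,0,0],[-47.5,27.6,0,0,0,0],[-47.5,27.6,0,0,0,0],[-47.5,27.6,0,0,0,0],[-45,26,0,0,0,0],[0,0,0,0,0,0.18],[0,0,0,0,0,0.18],[0,0,0,0,0,0.18],[0,0,0,0,0,0.18],[0,0,0,0,0,0.18]]'
python3 -m pendant '[[0,0,0,0,0,0.18],[0,0,0,0,0,0.18],[0,0,0,0,0,0.18],[0,0,0,0,0,0.14],[0,0,0,0,0,0]]'
python3 - <<'E'
from h import *
go(.651,.076,.2,-.042)
E
```

```text
t: 13.45
tcp_pos: [0.6473, 0.0674, 0.1891]
ee_rot: [-3.132, 0.018, 0.605]
wrist_force: [-0.1, -0.1, 0.5]
width: 0.0868
t: 14.08
tcp_pos: [0.6437, 0.0665, 0.1818]
ee_rot: [3.135, 0.031, -0.098]
wrist_force: [-0.7, -0.1, 0.1]
width: 0.0873
t 14.07 tcp [0.6437 0.0665 0.1818] rot [ 3.135  0.031 -0.098] w 0.0873
shift mm tool [  5.8 -10.1 -18.4] n 1.0
turn [ 0.006  0.032 -0.056]
```

```bash
python3 -m pendant '[[6,-10,-8,0.006,0.032,-0.056],[0,0,0,0,0,0],[0,0,0,0,0,0]]'
python3 - <<'E'
from h import *
a=np.linspace(0,2*np.pi,40)
T=np.stack([.651+.028*np.cos(a),.076+.028*np.sin(a),0*a+.028],1)
B=T.copy();B[:,2]=0
P=[(T,(0,255,0)),(B,(0,0,255))]
for n,cr in(('wrist',(0,0,512,384)),('top',(250,80,400,190)),('side',(260,170,400,290))):
    c=cap(n);overlay(c,P,n[0]+'7',cr,1.5 if n=='wrist' else 3.5)
    for r in ctrl.pinpoint(n,'wax_tin_mid')[:3]: print(n,r['p'],r['uv'],atz(c,r['uv'],.014))
go(.651,.076,.1,-.042)
E
python3 -c "
import cv2,numpy as np
a=cv2.imread('pics/t7.png');b=cv2.imread('pics/s7.png');h=max(a.shape[0],b.shape[0])
p=lambda i:cv2.copyMakeBorder(i,0,h-i.shape[0],0,0,0)
o=np.hstack([p(a),p(b)]);cv2.imwrite('pics/ts7.png',cv2.resize(o,None,fx=.78,fy=.78))"
```

```text
t: 14.45
tcp_pos: [0.6497, 0.0751, 0.1871]
ee_rot: [3.141, 0.004, -0.034]
wrist_force: [0.4, -0.3, 0.6]
width: 0.0867
wrist 0.93 [342.8, 194.7] [0.75561564 0.04544083 0.014     ]
wrist 0.8 [259.9, 171.5] [0.65042125 0.07930064 0.014     ]
top 0.45 [311.6, 149.7] [0.64181705 0.08119328 0.014     ]
side 0.8 [323.4, 232.3] [0.65519113 0.07940712 0.014     ]
side 0.65 [357.0, 238.1] [0.7401014  0.04724346 0.014     ]
t 14.75 tcp [0.6501 0.0755 0.1878] rot [ 3.141e+00  2.000e-03 -3.400e-02] w 0.0872
shift mm tool [ 1.1 -0.5 87.8] n 2.0
turn [0.    0.002 0.008]
```

View pics/w7.png

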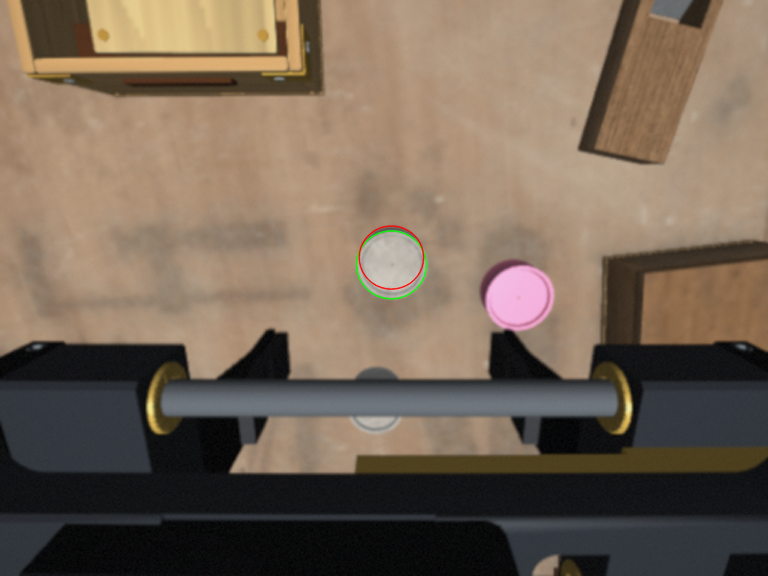

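View pics/ts7.png

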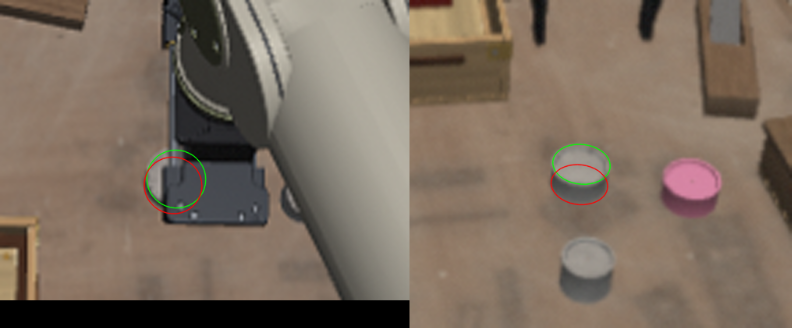

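```bash
python3 -m pendant '[[1,-1.5,45,0,0.002,0.008],[0,0,45,0,0,0],[0,0,40,0,0,0],[0,0,20,0,0,0],[0,0,0,0,0,0],[0,0,0,0,0,0]]'
python3 - <<'E'
from h import *
go(.651,.077,.004,-.042)
E
```

```text
t: 15.5
tcp_pos: [0.6536, 0.0769, 0.037]
ee_rot: [-3.141, -0.005, -0.043]
wrist_force: [0.1, 0.2, 0.1]
width: 0.0869
t 15.5 tcp [0.6536 0.0769 0.037 ] rot [-3.141 -0.005 -0.043] w 0.0869
shift mm tool [-2.7  0.1 33. ] n 1.0
turn [-0.    -0.005 -0.001]
```

```bash
python3 -m pendant '[[-2.7,0,15,0,-0.005,0],[0,0,12,0,0,0],[0,0,5,0,0,0],[0,0,0,0,0,0],[0,0,0,0,0,0]]'
python3 - <<'E'
from h import *
cap('wrist','w8')
go(.651,.077,.004,-.042)
E
```

```text
t: 16.12
tcp_pos: [0.6525, 0.0773, 0.0056]
ee_rot: [-3.141, -0.003, -0.044]
wrist_force: [-1.1, -0.6, -1.0]
width: 0.087
t 16.18 tcp [0.6525 0.0773 0.0057] rot [-3.141 -0.004 -0.044] w 0.0873
shift mm tool [-1.5  0.4  1.7] n 1.0
turn [-0.001 -0.004 -0.002]
```

View pics/w8.png

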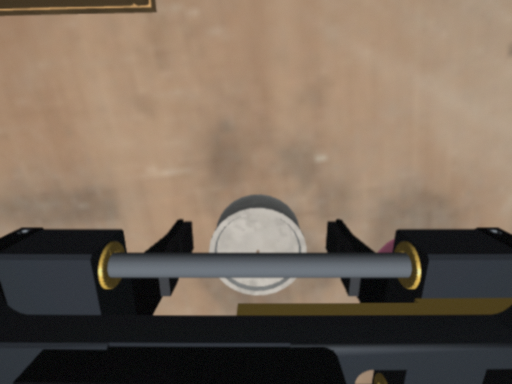

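```bash
python3 - <<'E'
from h import *
c=cap('wrist')
print(atz(c,(257.5,250.5),.028))
print(proj(c,[.6525,.0773,.028]))
E
```

```text
[0.65172384 0.07839064 0.028     ]
[[258.95898378 252.17340417]]
```

Within 1 mm. Close, lift.

```bash
python3 -m pendant '[[-0.8,-1,2,0,-0.003,0],[0,0,0,0,0,0],[0,0,0,0,0,0],[0,0,0,0,0,0],[0,0,0,0,0,0],[0,0,0,0,0,0]]' 255 25
python3 -m pendant '[[0,0,-15,0,0,0],[0,0,-45,0,0,0],[0,0,-50,0,0,0],[0,0,-50,0,0,0],[0,0,0,0,0,0]]'
python3 - <<'E'
from h import *
cap('wrist','w9')
B=np.array([.5245,.3195]);p=B-.049*np.array([-np.sin(-.042),np.cos(-.042)]);print(p)
go(*p,.18,-.042)
E
```

```text
t: 16.98
tcp_pos: [0.652, 0.0785, 0.0041]
ee_rot: [-3.141, -0.001, -0.044]
wrist_force: [-0.0, 0.2, -1.0]
width: 0.0547
t: 17.6
tcp_pos: [0.6516, 0.0787, 0.1729]
ee_rot: [-3.14, -0.002, -0.043]
wrist_force: [0.0, 0.3, -0.7]
width: 0.0546
[0.5224426  0.27054321]
t 17.65 tcp [0.6505 0.0783 0.1703] rot [-3.141e+00  1.000e-03 -4.300e-02] w 0.054
shift mm tool [-136.2 -186.6   -9.4] n 4.0
turn [-0.001  0.001 -0.001]
```

View pics/w9.png

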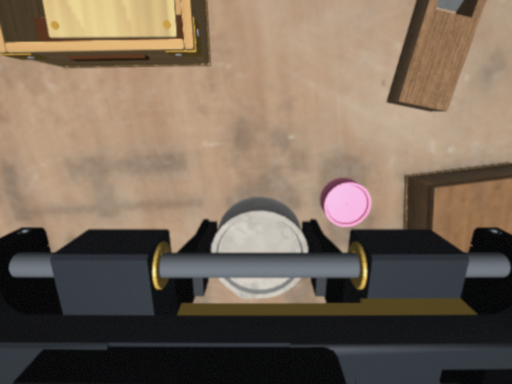

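```bash
python3 -m pendant '[[-30,-42,-2,0,0,0],[-30,-42,-2,0,0,0],[-30,-42,-2,0,0,0],[-30,-42,-2,0,0,0],[-12,-14,0,0,0,0],[0,0,0,0,0,0],[0,0,0,0,0,0]]'
python3 - <<'E'
from h import *
c=cap('wrist','w10')
a=np.linspace(0,2*np.pi,40)
B=(.5245,.3195,-.042);p=(.5225,.2705)
P=[(boxpts(*B,.083,.110,.086),(0,255,0)),(boxpts(*B,.06,.09,.052),(0,0,255)),(boxpts(*B,.03,.007,.088),(255,0,0))]
overlay(c,P,'w10',(0,0,512,384),1.5)
overlay(cap('side'),P,'s10',(210,100,330,230),4.5)
go(*p,.12,-.042)
E
```

```text
t: 18.52
tcp_pos: [0.5208, 0.2662, 0.1723]
ee_rot: [3.137, 0.01, -0.047]
wrist_force: [-0.4, -0.1, -1.5]
width: 0.0546
t 18.62 tcp [0.521  0.2661 0.1724] rot [ 3.137  0.01  -0.048] w 0.0547
shift mm tool [ 1.9 -4.7 52.4] n 1.0
turn [ 0.005  0.01  -0.006]
```

View pics/w10.png

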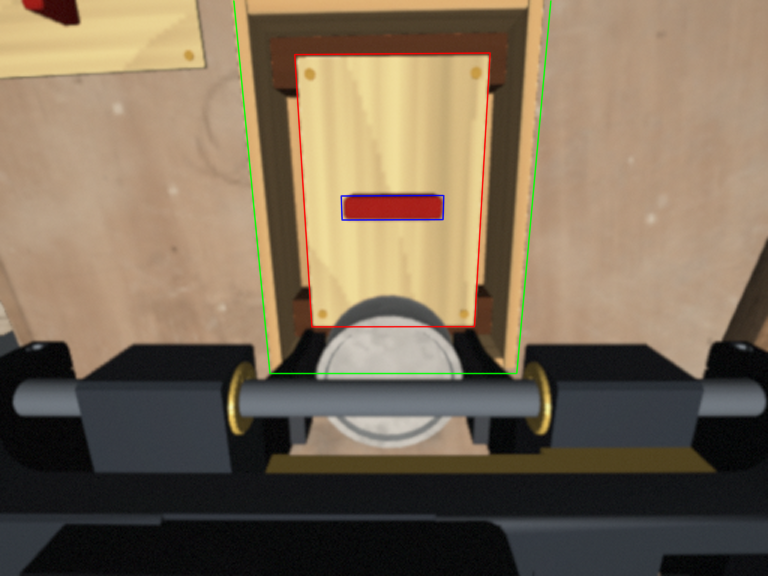

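View pics/s10.png

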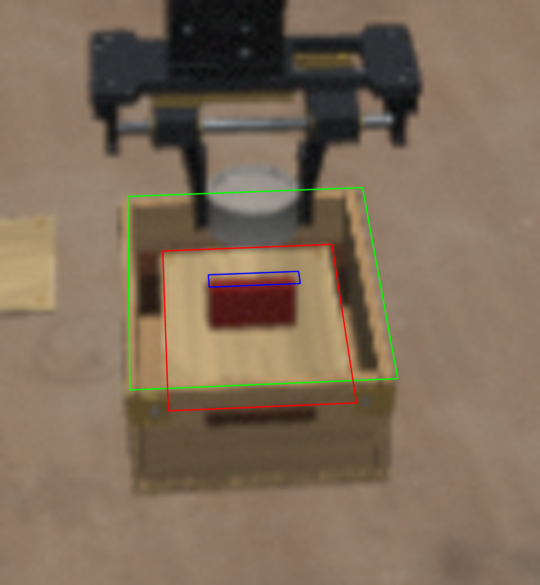

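```bash
python3 -m pendant '[[2,-4.7,20,0.005,0.01,-0.006],[0,0,25,0,0,0],[0,0,20,0,0,0],[0,0,10,0,0,0],[0,0,0,0,0,0],[0,0,0,0,0,0]]'
python3 - <<'E'
from h import *
go(.5225,.2705,.058,-.042)
E
```

```text
t: 19.38
tcp_pos: [0.5282, 0.2648, 0.0958]
ee_rot: [3.142, -0.002, -0.052]
wrist_force: [-0.2, 0.1, -0.2]
width: 0.0544
t 19.38 tcp [0.5282 0.2648 0.0958] rot [ 3.142e+00 -2.000e-03 -5.200e-02] w 0.0544
shift mm tool [-6.1 -5.4 37.8] n 1.0
turn [ 0.    -0.002 -0.01 ]
```

```bash
python3 -m pendant '[[-5.5,-5.4,10,0,-0.002,-0.01],[0,0,12,0,0,0],[0,0,8,0,0,0],[0,0,0,0,0,0],[0,0,0,0,0,0]]'
python3 - <<'E'
from h import *
go(.5225,.2705,.058,-.042)
E
```

```text
t: 20.0
tcp_pos: [0.523, 0.2713, 0.0646]
ee_rot: [-3.141, -0.001, -0.041]
wrist_force: [-0.3, 0.3, -0.9]
width: 0.0546
t 20.0 tcp [0.523  0.2713 0.0646] rot [-3.141e+00 -1.000e-03 -4.100e-02] w 0.0546
shift mm tool [-0.4  0.8  6.6] n 1.0
turn [-0.001 -0.001  0.001]
```

```bash
python3 -m pendant '[[0,0,4,0,0,0],[0,0,3,0,0,0],[0,0,1.5,0,0,0],[0,0,0,0,0,0]]'
```

```text
t: 20.5
tcp_pos: [0.5235, 0.2713, 0.0561]
ee_rot: [-3.141, -0.002, -0.041]
wrist_force: [0.3, 0.2, -1.0]
width: 0.0547
```

```bash
python3 -m pendant '[[0,0,1.2,0,0,0],[0,0,0,0,0,0]]'; python3 -m pendant '[[0,0,1,0,0,0],[0,0,0,0,0,0]]'
```

```text
t: 20.75
tcp_pos: [0.5237, 0.2715, 0.0562]
ee_rot: [-3.141, -0.003, -0.041]
wrist_force: [0.4, -0.6, -1.5]
width: 0.0542
t: 21.0
tcp_pos: [0.5238, 0.2716, 0.0561]
ee_rot: [-3.141, -0.003, -0.041]
wrist_force: [-0.6, 0.4, -1.6]
width: 0.0545
```

```bash
python3 -m pendant '[[0,0,2.5,0,0,0],[0,0,0.5,0,0,0]]'; python3 -c "
from h import *
cap('side','s11');cap('wrist','w11')"
```

```text
t: 21.25
tcp_pos: [0.5241, 0.2717, 0.0557]
ee_rot: [3.141, -0.004, -0.042]
wrist_force: [0.3, 0.3, -0.3]
width: 0.0546
```

View pics/w11.png

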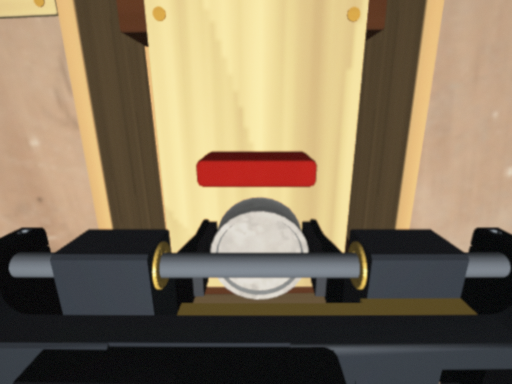

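```bash
python3 -m pendant '[[0,0,0.8,0,0,0],[0,0,0,0,0,0],[0,0,0,0,0,0]]' 60
python3 -m pendant '[[0,0,0,0,0,0],[0,0,0,0,0,0],[0,0,0,0,0,0]]' 0
python3 -m pendant '[[0,0,-10,0,0,0],[0,0,-30,0,0,0],[0,0,-45,0,0,0],[0,0,-50,0,0,0],[0,0,0,0,0,0]]'
python3 - <<'E'
from h import *
c=cap('wrist','w12')
for r in ctrl.pinpoint('wrist','wax_tin_mid')[:3]: print(r['p'],r['uv'],atz(c,r['uv'],.066))
c=cap('side','s12')
for r in ctrl.pinpoint('side','small_tin_mid')[:3]: print(r['p'],r['uv'],atz(c,r['uv'],.019))
a=cv2.imread('pics/s12.png')[90:310,200:420];cv2.imwrite('pics/s12z.png',cv2.resize(a,None,fx=2.7,fy=2.7,interpolation=2))
print(ctrl.get_state()['wrist_force'],ctrl.get_state()['tcp_pos'])
E
```

```text
t: 21.72
tcp_pos: [0.5243, 0.2719, 0.0543]
ee_rot: [-3.141, -0.005, -0.042]
wrist_force: [0.5, -0.4, 0.9]
width: 0.0657
t: 22.1
tcp_pos: [0.5242, 0.2718, 0.054]
ee_rot: [-3.141, -0.004, -0.042]
wrist_force: [0.6, 0.3, 0.5]
width: 0.0849
t: 22.72
tcp_pos: [0.5234, 0.2723, 0.1959]
ee_rot: [-3.14, -0.005, -0.041]
wrist_force: [-0.0, -0.2, -0.6]
width: 0.0869
0.84 [255.3, 184.5] [0.52003295 0.27164405 0.066     ]
0.96 [323.1, 271.4] [ 0.62635935 -0.05977235  0.019     ]
[-0.62377719  0.42947357  0.4110534 ] [0.52134441 0.27040644 0.19003323]
```

View pics/w12.png

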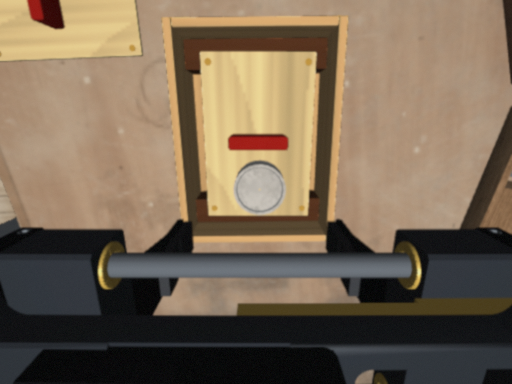

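View pics/s12z.png

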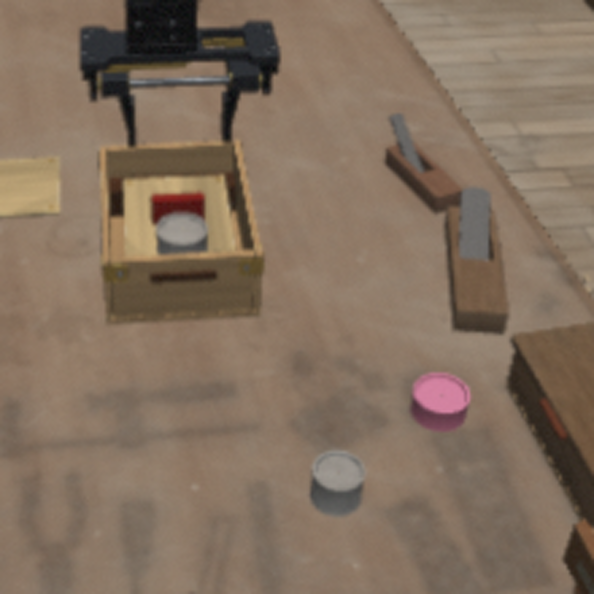

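The wrist picture shows the tin upright on the divider at (259,188), beside the grip at (258,142). The divider lies on both ledges and the gripper is clear. The zoomed side picture shows the small tin at (338,480), where it started.

```bash
python3 -c "
from rig import ctrl
print(ctrl.job_done())"
```

```text
the job is handed in; nothing more can be done
None
```

The job is handed in, at about 22.8 s of the allowed 58. I gripped the right-hand divider by its red bar and laid it on the two ledges. I then stood the wide grey tin on the divider's near half (toward −y), beside the grip.

**Divider:** In the last wrist and side pictures it lies flat on both ledges, grip up. After release, its grip point measured about 3 mm from the box centre.

**Wide tin:** It looks upright and sits about 48 mm from the box centre along the box's y axis.

**Small tin:** I never touched it. It reads about 10 mm from my first estimate, but the two readings came from different methods, and the pictures show it in the same place.

**Gripper:** It was open, about 0.19 m above the table and clear of everything.

**What disagreed:**
- The network placed the box centre about 7 mm from where I did. I used my own value, because the outline drawn from it matched the box in the top and wrist pictures.
- The side camera's overlays were about 2 mm off.
- Touchdown of the tin was only a weak force signal, a rise from −1.5 to +0.9 N. The tool settled 1 to 2 mm lower than I expected after release.
- I did not measure either tilt, only judged both from the pictures.

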